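# Square up a column of gift cartons in the tip-up squaring tray

## Robot

A 6-joint arm with a two-finger parallel gripper is mounted at the origin on the work surface. World frame = base frame: x ahead of the robot, y to its left, z up, the work surface at z = 0. Lengths are in m, angles in rad, forces in N, time in s.
With the tool pointing down it reaches from about 0.4 to 0.925 m from the base axis. Payload 12.5 kg.
Tool frame: the origin (TCP) lies on the mounting face of the last link; the fingertips stand 190 mm ahead of it and the grasp point (between the pads) lies 171 mm ahead of it (robot.finger_overhang is the distance from the TCP to the fingertips, in m); z points along the fingers, y is the line along which they close (so a half turn about z gives the same grasp; the last joint's range is limited). The gripper opens to 95 mm and grips with 3 to 60 N. Pads are 20 mm wide; open, the fingers measure 119 mm over their backs; the gripper's body (75 mm by 180 mm) begins 59 mm behind the grasp point.
Start: joints at [-1.374, 0.491, 1.559, -0, 1.092, -0.106], TCP at [0.186, -0.597, 0.405] pointing down, gripper open.
Joint ranges: [-3.1, 3.1], [-0.84, 2.19], [0.05, 2.79], [-1.13, 4.28], [0.06, 2.93], [-2.69, 2.69]. Speed limits (rad/s): [2.22, 2.22, 2.79, 3.14, 3.14, 3.14].

## Interface

Orientations are given as a rotation vector (axis times angle).
In Python, from bench import robot, snapshot, sign_off gives the robot as it stands. The module is installed in compiled form; this text tells all that it offers.
- The arm moves only by the shell command python3 -m pendant 'ROWS'. ROWS is a JSON object of lists of equal length, an entry for each row: "travel": the shift along the tool's x, y, z in m, a list of three; "yaw": the turn about the tool's z in degrees; "hand": the opening, from -1 (shut) to 1 (fully open), so that 0 is half open. In form: {"travel": [[dx, dy, dz], ...], "yaw": [yaw, ...], "hand": [hand, ...]}. A call has 1 to 5 rows; each row is the pose to reach, as a shift and turn from the pose commanded when the call began, along the tool's axes at that moment; what a row does not reach only later rows make up. A row lasts 1/12 s, in which the tool goes at most 41.7 mm and 7.16 degrees, less where a joint would pass 70% of its speed; a pose out of reach is approached as far as the arm can. A call with a gripper value outside its range is refused whole. The fingers move at their own pace and stop on an object; the grip force is fixed at half the most. Time passes only in rows, so rows that repeat a pose let the fingers close. It gives the time, the measured TCP pose, the force, the opening and the grip force at its end, in the units of the state.
- robot.sense(): the state, without advancing time (a new reading comes with each control period).
- snapshot(name): name is "scene" or "top" or "wrist"; returns a dict with "color" (420x560x3 uint8, red, green, blue), "fx", "fy", "cx", "cy" (pixels), "camera_from_world" (4x4, takes a point from world to camera coordinates); the wrist camera has in their place "mount" (4x4, takes a point from camera to tool coordinates, whose origin is the TCP and whose axes are the flange's). Camera axes: x right, y up, looking along -z (the intrinsics and any distortion apply to the point x, -y, -z); pixel columns grow to the right and rows downward; lengths in m; the calibration is good to about 2 mm. The wrist camera is an equidistant fisheye: a pixel r from the principal point sees the ray r / f radians off the axis. A picture is of the moment at which its call begins: read the wrist's pose just before it. There is no depth.
- sign_off(): hands the job in; it is judged then, once.
The state is a dict: "time_s": time; "joints": joint angles; "dq": joint speeds; "joint_torque": joint torques, N m; "ee_pos": TCP position; "tcp_rot": TCP orientation; "force": force on the tool from outside, world axes, zero at the start; "wrist_torque": the same for the moment, N m; "grip_width": finger opening in m; "grip_force": force on a finger pad.
Only numpy, scipy, OpenCV 4.12 (cv2) and the standard library are available. Lean on these libraries where they do the work, as an engineer would, in place of code of your own. Each camera call takes 0.05 s, during which the arm holds its last target. There are 200 camera calls.

## Task

Take the blush gift carton from the sloping chute and set it, without dropping it, flat and squarely on top of the two blush cartons in the squaring tray, label up. Then lift the tray by its orange bar to a tilt of 30 degrees (never past 40) and hold it there for two seconds so that the whole column slides up flush against the fence, lower it gently until it lies level again, and let go. Leave the teal carton and everything else on the table where they are.

Things in the scene. Friction and masses are not known exactly. Their poses are not given: they have to be found in the camera images.
- carton_a: Blush pink closed gift carton, 110 (its x) x 64 (y) x 38 mm (z, up), about 0.18 kg (varies), slippery; white label on top; origin at the centre of its underside. Lies on the tray floor, the bottom of the column, some 40 to 60 mm off the fence and slightly skew at the start. Cartons slide on the tray at about 6 degrees of tilt, on each other at about 10.
- carton_b: Blush pink closed gift carton, 110 (its x) x 64 (y) x 38 mm (z, up), about 0.18 kg (varies), slippery; white label on top; origin at the centre of its underside. Lies on carton_a, at the start a few mm farther from the fence and a little skew.
- carton_c: Blush pink closed gift carton, 110 (its x) x 64 (y) x 38 mm (z, up), about 0.18 kg (varies), slippery; white label on top; origin at the centre of its underside. The one to add: in one lane of the chute, sloping 30 degrees down away from the robot (x points down the slope, y is level), low end on a 14 mm lip; sides free to grip across 64 mm, square to the slope, 30 mm from a 12 mm high divider.
- carton_teal: Dark teal closed gift carton, 110 (its x) x 64 (y) x 38 mm (z, up), about 0.18 kg (varies), slippery; white label on top; origin at the centre of its underside. Lies in the other lane of the chute; to be left alone.
- chute: Plywood pick chute, 270 mm wide, 170 mm deep, fixed: a board sloping 30 degrees, high side towards the robot (its x points away, to the low side), two lanes 130 mm apart centre to centre (lane centres at y = +65 and -65 mm in its frame). Board surface 35 mm above the table at the lip and about 113 mm at the top. Origin under the middle of it on the table, y along its width.
- tray (a joint): Tilt of the squaring tray, radians: 0 = lying level on its rest, grows as the orange bar is lifted (0.52 = 30 degrees; end stop at 1.0). The hinge has slight friction and the tray falls back if let go; the loaded tray (0.6 kg and the cartons) needs about 5 to 7 N upwards at the bar.
- hinge (a point): A point on the tray's hinge line, at its middle, 22 mm above the table. The hinge line is this frame's x axis (level); y points from the hinge across the tray floor to the bar, z out of the tray floor; the frame tilts with the tray. The tray turns about +x.
- bar (a point): Middle of the tray's orange lifting bar: round, 12 mm thick, parallel to the hinge line, free for 115 mm between two 12 mm square posts, 210 mm (y) and 126 mm (z) from the hinge point in its frame, so 148 mm above the table when level. Can be pinched from above; it turns within the fingers as the tray tilts.
- fence_foot (a point): Foot of the fence: mid-length of its inner face at the tray floor, 8 mm (y) and 8 mm (z) from the hinge point; its axes are those of hinge. The fence, an aluminium wall 100 mm high, is the plane y = 0 here; the tray floor (170 mm along x, bright aluminium, 10 mm rims at its two ends) is z = 0, 30 mm above the table when level. A carton flush with the fence has its origin at y = 32 mm.
- dropper: Amber dropper bottle with black cap, 32 mm diameter, 95 mm high, loose; origin under its centre. Bystander.
- sticker_roll: White roll of stickers, 90 mm diameter, 50 mm high, lying flat with its hole upward, loose; origin under its centre. Bystander.
- canister: Pale pink paper canister, 74 mm diameter, 110 mm high, loose; origin under its centre. Bystander.
- tall_carton: Dark teal upright carton, 50 x 50 x 150 mm high, loose; origin under its centre. Bystander.
- candle_tin: Brass candle tin, 64 mm diameter, 40 mm high, loose; origin under its centre. Bystander.
- note_block: White block of note paper, 90 x 90 x 30 mm, loose; origin under its centre. Bystander.
Things that resemble listed ones, but are neither listed nor needed, are in the scene too. What is shaped like the carton_b but green is not meant.

How it is judged:
On the way, in this order (a step that is already met when the one before it is completed fails the run):
1. the blush carton from the chute lies flat and square on the column (within 18 mm and 10 degrees of the carton below), let go, the tray still level (horizontal distance between carton_c and carton_b below 0.018 m and z of carton_c in the frame of carton_b between 0.034 and 0.042 m and angle between the x axis of carton_c and the x axis of carton_b, either way round below 0.175 rad and contact force between the fingers and carton_c below 0.1 N and value of joint tray below 0.05 rad), for 0.2 s.
2. the tray is held tilted at 30 degrees (within 5) for a second and a half (value of joint tray between 0.4363 and 0.6109 rad), for 1.5 s.
At the end, for the whole second after the job is handed in: The tray lies level again (under 2 degrees); the three blush cartons are stacked on its floor, each flush with the fence (its long face within 4 mm, parallel within 4 degrees), the top one within 18 mm of the next lengthwise, all at rest (value of joint tray below 0.035 rad and y of carton_a in the frame of fence_foot between 0.028 and 0.036 m and z of carton_a in the frame of fence_foot between -0.005 and 0.005 m and angle between the x axis of each of carton_a, carton_b, carton_c and the x axis of fence_foot, either way round below 0.07 rad and linear speed of each of carton_a, carton_b, carton_c below 0.02 m/s and y of carton_b in the frame of fence_foot between 0.028 and 0.036 m and z of carton_b in the frame of fence_foot between 0.033 and 0.043 m and y of carton_c in the frame of fence_foot between 0.028 and 0.036 m and z of carton_c in the frame of fence_foot between 0.071 and 0.081 m and x of carton_c in the frame of carton_b between -0.018 and 0.018 m); the robot touches nothing.
It fails at once if the tray was tipped past 40 degrees (value of joint tray above 0.698 rad).
It fails at once if the tray fell or was slammed down (faster than 1.5 rad/s) (velocity of joint tray below -1.5 rad/s).
It fails at once if the carton was dropped (falling free of the fingers at more than 0.45 m/s with the tray level) (contact force between the fingers and carton_c below 0.05 N and linear speed of carton_c above 0.45 m/s and value of joint tray below 0.05 rad).
It fails at once if the teal carton or another bystander was moved by more than 20 mm (distance of any of carton_teal, dropper, sticker_roll, canister, tall_carton, candle_tin, note_block from where it was at the start of the episode above 0.02 m).
It also fails if it takes over 64 s, if anything falls off the work surface, if the arm or the gripper's body presses on something with over 40 N, if the wrist force passes 120 N, or if a joint passes its speed limit or range.

## Working session

There is one attempt and no reset: what is moved stays moved. The work goes in short steps, Python scripts to look and compute and a shell command to move; the robot and the scene stay as the last step left them, time stands still between calls to the robot, and variables do not carry over. Pictures are saved under pics/ and viewed, at most 10 in all, crops included, and the job is handed in when it is done.

```bash
mkdir -p pics; ls
python3 - <<'E'
from bench import robot,snapshot
import cv2,numpy as np
s=robot.sense();print({k:np.round(v,3).tolist() for k,v in s.items()})
for n in("scene","top"):
    d=snapshot(n);cv2.imwrite(f"pics/{n}1.png",d["color"][:,:,::-1])
    print(n,d["fx"],d["fy"],d["cx"],d["cy"],[k for k in d],np.round(d["camera_from_world"],3).tolist())
E
```

```text
pics
{'time_s': 0.0, 'joints': [-1.374, 0.492, 1.559, 0.0, 1.092, -0.106], 'dq': [-0.001, -0.0, -0.0, 0.001, 0.003, 0.001], 'joint_torque': [-0.001, -61.265, -25.818, 0.069, 0.048, -0.0], 'ee_pos': [0.186, -0.597, 0.404], 'tcp_rot': [-3.105, -0.474, 0.0], 'force': [0.03, 0.421, -0.082], 'wrist_torque': [0.037, -0.051, 0.033], 'grip_force': 0.0, 'grip_width': 0.095}
scene 539.6569652706647 539.6569652706647 279.60666240410734 220.67693256244883 ['color', 'fx', 'fy', 'cx', 'cy', 'camera_from_world'] [[-0.817, 0.577, 0.016, 0.47], [-0.355, -0.525, 0.773, 0.094], [0.455, 0.626, 0.634, -1.786], [0.0, 0.0, 0.0, 1.0]]
top 528.7573468072616 528.7573468072616 286.7709709580371 204.87256882936228 ['color', 'fx', 'fy', 'cx', 'cy', 'camera_from_world'] [[-0.02, -1.0, 0.005, -0.018], [0.995, -0.019, 0.094, -0.559], [-0.094, 0.007, 0.996, -1.587], [0.0, 0.0, 0.0, 1.0]]
```

View pics/scene1.png

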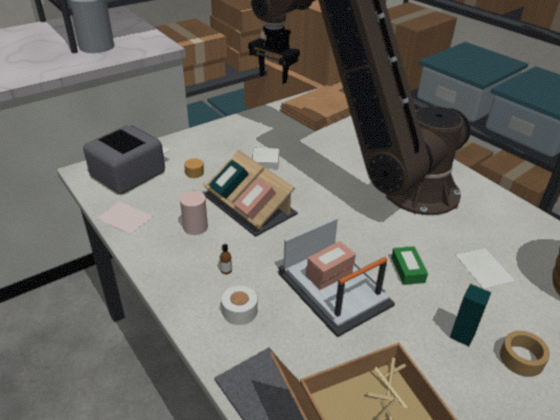

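View pics/top1.png

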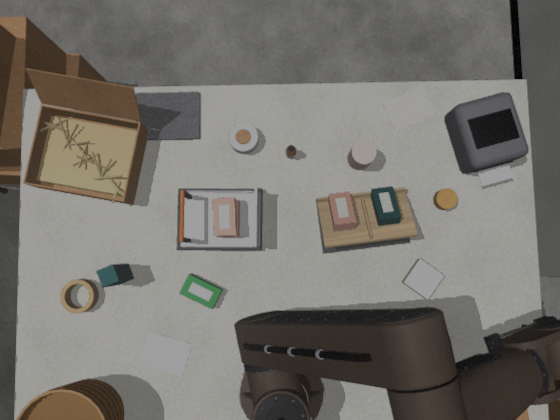

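Candidates for carton_c in the top view: blush at (342,210) in the chute, teal at (386,205) beside it, blush at (225,217) on the tray (column), and green at (201,291) loose on the table. I choose the blush one in the chute and will check it in a close crop.

```bash
cat > h.py <<'E'
import numpy as np,cv2
from bench import robot,snapshot
from scipy.spatial.transform import Rotation as R
def ray(d,uv):
    T=np.array(d["camera_from_world"]);v=np.array([(uv[0]-d["cx"])/d["fx"],-(uv[1]-d["cy"])/d["fy"],-1.])
    r=T[:3,:3].T@v;return -T[:3,:3].T@T[:3,3],r/np.linalg.norm(r)
def plane(d,uv,z):
    o,r=ray(d,uv);return o+r*(z-o[2])/r[2]
def tri(rs):
    A=sum(np.eye(3)-np.outer(r,r) for o,r in rs);b=sum((np.eye(3)-np.outer(r,r))@o for o,r in rs)
    return np.linalg.solve(A,b)
def mask(img,kind):
    h=cv2.cvtColor(img,cv2.COLOR_RGB2HSV);H,S,V=[h[:,:,i].astype(int) for i in range(3)]
    if kind=="blush":m=((H<12)|(H>170))&(S>60)&(S<150)&(V>90)
    if kind=="orange":m=((H<12)|(H>175))&(S>170)&(V>90)
    if kind=="white":m=(S<45)&(V>150)
    return m.astype(np.uint8)*255
def cons(m,box,amin=30):
    x0,y0,x1,y1=box;q=np.zeros_like(m);q[y0:y1,x0:x1]=m[y0:y1,x0:x1]
    c=[a for a in cv2.findContours(q,cv2.RETR_EXTERNAL,cv2.CHAIN_APPROX_NONE)[0] if cv2.contourArea(a)>amin]
    return sorted(c,key=cv2.contourArea,reverse=True)
E
python3 - <<'E'
from h import *
out=[]
for n,boxes in(("top",{"c":(320,180,370,240),"tray":(205,185,250,245),"bar":(170,180,200,260)}),("scene",{"c":(225,170,285,230),"tray":(300,235,360,290),"bar":(330,250,395,295)})):
    d=snapshot(n);I=d["color"]
    for k,b in boxes.items():
        cs=cons(mask(I,"orange" if k=="bar" else "blush"),b,15)
        for c in cs[:2]:
            r=cv2.minAreaRect(c);print(n,k,cv2.contourArea(c),np.round(r[0],1),np.round(r[1],1),round(r[2],1),[np.round(p).tolist() for p in cv2.boxPoints(r)])
    x0,y0,x1,y1=(170,170,430,265) if n=="top" else (190,140,400,330)
    cr=cv2.resize(I[y0:y1,x0:x1],None,fx=3 if n=="top" else 2,fy=3 if n=="top" else 2,interpolation=cv2.INTER_CUBIC)
    out.append(cr[:,:,::-1])
w=max(o.shape[1] for o in out)
out=[cv2.copyMakeBorder(o,0,0,0,w-o.shape[1],cv2.BORDER_CONSTANT) for o in out]
v=np.vstack(out);s=min(1,600/v.shape[0]);v=cv2.resize(v,None,fx=s,fy=s);print(v.shape,s);cv2.imwrite("pics/crop1.png",v)
E
```

```text
top c 768.0 [342.1 211.1] [37.3 23.3] 79.7 [[327.0, 195.0], [350.0, 191.0], [357.0, 227.0], [334.0, 232.0]]
top tray 72.5 [228.5 217.5] [19. 37.] -0.0 [[219.0, 236.0], [219.0, 199.0], [238.0, 199.0], [238.0, 236.0]]
scene c 829.5 [254.7 197.7] [23.7 38. ] 42.3 [[233.0, 204.0], [259.0, 176.0], [276.0, 192.0], [251.0, 220.0]]
scene tray 1231.5 [332.8 263.8] [35.4 47.6] 62.2 [[303.0, 259.0], [346.0, 237.0], [362.0, 268.0], [320.0, 291.0]]
scene bar 99.5 [362.8 270.1] [ 4.1 50.5] 64.0 [[339.0, 279.0], [385.0, 257.0], [386.0, 261.0], [341.0, 283.0]]
(600, 704, 3) 0.9022556390977443
```

View pics/crop1.png

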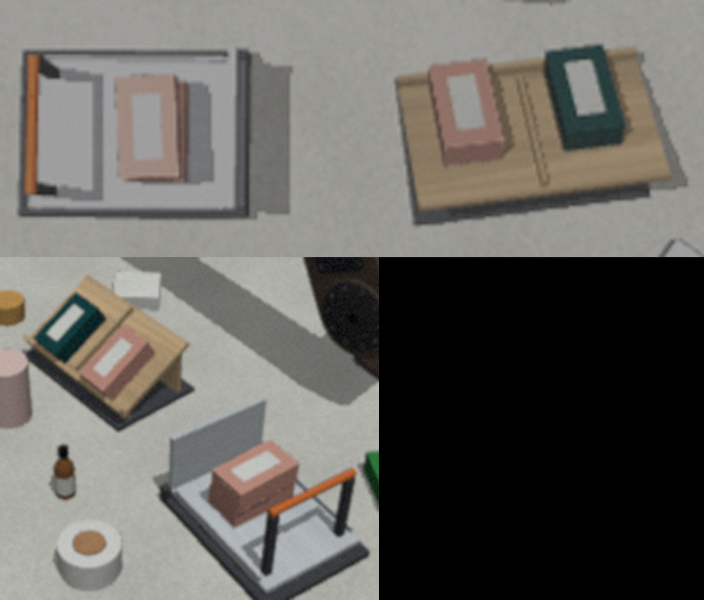

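The crop confirms it: the blush carton in the chute has its label at top (341,207) and scene (253,193), with the teal one in the other lane. The column's label is at top (224,217), and the orange bar runs from (182,190) to (182,241).

Run:
```python
from h import *
dt=snapshot("top");ds=snapshot("scene")
def lab(d,box):
    m=((d["color"].max(2).astype(int)-d["color"].min(2)<45)&(d["color"].min(2)>150)).astype(np.uint8)*255
    c=cons(m,box,15)[0];r=cv2.minAreaRect(c);print(cv2.contourArea(c),np.round(r[0],1),np.round(r[1],1),round(r[2],1));return r
for k,bt,bs in(("c",(332,195,352,220),(238,178,268,208)),("b",(217,203,231,231),(318,242,348,266))):
    rt,rs=lab(dt,bt),lab(ds,bs);p=tri([ray(dt,rt[0]),ray(ds,rs[0])]);print(k,"label",np.round(p,4))
    # rect axes on plane
    bx=cv2.boxPoints(rt);P=[plane(dt,q,p[2]) for q in bx]
    for i in(0,1):
        e=P[i+1]-P[i];print("edge",np.round(np.linalg.norm(e),3),round(np.degrees(np.arctan2(e[1],e[0])),1))
def ends(d,box):
    I=d["color"].astype(int);m=((I[:,:,0]>120)&(I[:,:,0]-I[:,:,2]>85)).astype(np.uint8)*255
    c=cons(m,box,15)[0];r=cv2.minAreaRect(c);b=cv2.boxPoints(r)
    L=[(b[i]+b[(i+1)%4])/2 for i in range(4)]
    j=[0,2] if np.linalg.norm(L[0]-L[2])>np.linalg.norm(L[1]-L[3]) else [1,3];return L[j[0]],L[j[1]]
et=sorted(ends(dt,(170,180,200,260)),key=lambda p:p[1]);es=sorted(ends(ds,(320,240,400,300)),key=lambda p:p[0])
print(et,es)
print("bar z=.148",[np.round(plane(dt,q,.148),4) for q in et],[np.round(plane(ds,q,.148),4) for q in es])
print([np.round(tri([ray(dt,a),ray(ds,b)]),4) for a,b in zip(et,es)])
# tray base corners top view
for q in ((178,189),(262,189),(262,250),(178,250)): print(np.round(plane(dt,q,.0),3))
```

```text
36.5 [341.5 203.5] [9. 9.] 90.0
163.0 [252.1 195. ] [ 7.9 23.9] 42.9
c label [ 0.5498 -0.1854  0.103 ]
edge 0.026 -91.1
edge 0.026 178.3
197.0 [223.7 216.5] [23.3  9.8] 86.8
200.5 [331.4 255.3] [ 9.8 25.5] 63.4
b label [0.5219 0.1536 0.1071]
edge 0.028 -87.9
edge 0.068 -177.4
[array([181., 191.], dtype=float32), array([181., 240.], dtype=float32)] [array([339.90005, 280.8    ], dtype=float32), array([385.90005, 257.8    ], dtype=float32)]
bar z=.148 [array([0.5926, 0.2695, 0.148 ]), array([0.4544, 0.2696, 0.148 ])] [array([0.5922, 0.2637, 0.148 ]), array([0.4482, 0.2674, 0.148 ])]
[array([0.5934, 0.2675, 0.1517]), array([0.4533, 0.2697, 0.1526])]
[0.617 0.308 0.   ]
[0.613 0.047 0.   ]
[0.424 0.05  0.   ]
[0.429 0.308 0.   ]
```

```bash
cat >> h.py <<'E'
def go(target,yawdeg=None):
    s=robot.sense();M=R.from_rotvec(s["tcp_rot"]).as_matrix()
    y=np.degrees(np.arctan2(M[1,0],M[0,0]));d=M.T@(np.array(target)-s["ee_pos"])
    print("t",s["time_s"],"pos",np.round(s["ee_pos"],4),"yaw",round(y,2),"delta tool",np.round(d,4),"len",round(np.linalg.norm(d),3),"dyaw",None if yawdeg is None else round(y-yawdeg,2))
E
python3 -m pendant '{"travel":[[0.033,-0.022,0],[0.066,-0.044,0],[0.1,-0.066,0],[0.133,-0.088,0],[0.166,-0.11,0]],"yaw":[2,4,6,8,10],"hand":[1,1,1,1,1]}'
python3 -c "
from h import *
go([.52,-.19,.40],7)"
```

```text
time_s: 0.72
ee_pos: [0.3128, -0.4405, 0.4048]
tcp_rot: [3.135, 0.198, 0.0]
force: [0.2, -0.8, -0.1]
grip_width: 0.095
grip_force: 0.0
t 0.7167 pos [ 0.3128 -0.4405  0.4048] yaw 7.22 delta tool [ 0.2371 -0.2224  0.0048] len 0.325 dyaw 0.22
```

```bash
python3 -m pendant '{"travel":[[0.029,-0.027,0],[0.058,-0.054,0],[0.087,-0.081,0],[0.116,-0.108,0],[0.145,-0.135,0]],"yaw":[0,0,0,0,0],"hand":[1,1,1,1,1]}'
python3 -m pendant '{"travel":[[0.029,-0.027,0],[0.058,-0.054,0],[0.087,-0.081,0],[0.092,-0.087,0.005],[0.092,-0.087,0.005]],"yaw":[0,0,0,0,0],"hand":[1,1,1,1,1]}'
python3 - <<'E'
from h import *
go([.52,-.19,.4],7)
s=robot.sense();d=snapshot("wrist");print(np.round(d["mount"],3).tolist(),d["fx"],d["cx"],d["cy"])
cv2.imwrite("pics/w1.png",d["color"][:,:,::-1]);np.save("w1.npy",d["color"])
d=snapshot("top");print(np.shape(d["color"]))
E
```

```text
time_s: 1.13
ee_pos: [0.4395, -0.2879, 0.4049]
tcp_rot: [3.135, 0.201, 0.0]
force: [0.4, -1.2, -0.4]
grip_width: 0.0948
grip_force: 0.0
time_s: 1.55
ee_pos: [0.5197, -0.1895, 0.3989]
tcp_rot: [-3.134, -0.207, 0.001]
force: [-0.5, 0.2, 0.1]
grip_width: 0.0954
grip_force: 0.0
t 1.55 pos [ 0.5197 -0.1895  0.3989] yaw 7.56 delta tool [ 0.0003  0.0005 -0.0011] len 0.001 dyaw 0.56
[[0.0, 0.971, 0.239, 0.067], [1.0, -0.0, 0.0, -0.0], [0.0, 0.239, -0.971, 0.02], [0.0, 0.0, 0.0, 1.0]] 325.19226210127806 279.12006439344896 212.36198305586285
(420, 560, 3)
```

View pics/w1.png

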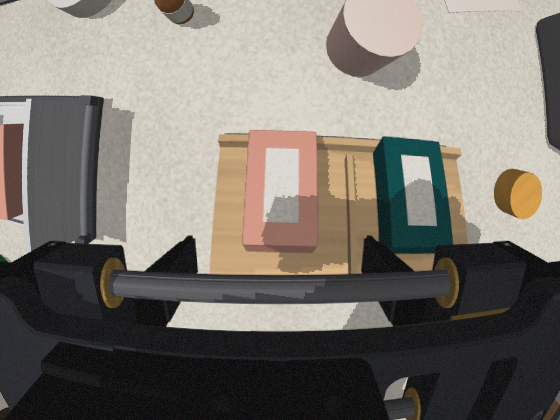

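The wrist view shows the blush carton's top face with corners (249,130), (316,132), (317,247) and (245,247). Its label runs from (265,149) to (299,222), nearly parallel to the tool x axis. The teal carton lies to the right at (412,195), and nothing obstructs the grip.

```bash
cat >> h.py <<'E'
def wray(d,s,uv):
    M=np.eye(4);M[:3,:3]=R.from_rotvec(s["tcp_rot"]).as_matrix();M[:3,3]=s["ee_pos"];T=M@np.array(d["mount"])
    p=np.array([uv[0]-d["cx"],uv[1]-d["cy"]]);r=np.linalg.norm(p);th=r/d["fx"]
    v=np.array([np.sin(th)*p[0]/r,-np.sin(th)*p[1]/r,-np.cos(th)]);return T[:3,3],T[:3,:3]@v
E
python3 - <<'E'
from h import *
s=robot.sense();d=snapshot("wrist");ds=snapshot("scene");dt=snapshot("top")
I=d["color"].astype(int);h=cv2.cvtColor(d["color"],cv2.COLOR_RGB2HSV)
m=(((h[:,:,1]<40)&(h[:,:,2]>60))*255).astype(np.uint8)
c=cons(m,(252,140,310,232),300)[0];r=cv2.minAreaRect(c);print(r,cv2.contourArea(c))
w=wray(d,s,r[0]);p=tri([w,ray(ds,(252.1,195.0))]);print("label",np.round(p,4))
print("with scene crop est",np.round(tri([w,ray(ds,(252.6,192.7))]),4), "top",np.round(tri([w,ray(dt,(341.5,207.5)),ray(ds,(252.1,194))]),4))
# label corners & axis on 30deg plane through p, along assumed yaw 8
for yaw in(7,8,9):
    a=np.radians(yaw);n=np.array([.5*np.cos(a),.5*np.sin(a),.866])
    Q=[]
    for q in((265.5,149),(299.5,149),(299.5,222),(263.5,222),(249,130),(316,132)):
        o,v=wray(d,s,q);Q.append(o+v*(n@(p-o))/(n@v))
    e=Q[0]+Q[1]-Q[2]-Q[3];print(yaw,np.degrees(np.arctan2(e[1],e[0])),np.linalg.norm(Q[4]-Q[5]),np.linalg.norm(Q[0]-Q[1]),np.linalg.norm(e)/2, "axis y",np.degrees(np.arctan2(*(Q[4]-Q[5])[[1,0]]))-90)
a=np.radians(7.5);cen=p-.019*np.array([.5*np.cos(a),.5*np.sin(a),.866]);print("centre",cen)
go(cen+[0,0,.171+.008],7.5)
E
```

```text
((278.0, 183.5), (73.0, 34.0), 90.0) 2364.5
label [ 0.5428 -0.1876  0.0983]
with scene crop est [ 0.5429 -0.1869  0.107 ] top [ 0.5423 -0.1878  0.1013]
7 6.386454136761059 0.06297510117058146 0.031022789673820265 0.06862966700138033 axis y 5.778470340635067
8 6.386907968961367 0.0629725887979524 0.031016199496989673 0.06861905040162082 axis y 5.773300324681074
9 6.387465247549824 0.06297500619010908 0.03101210748578223 0.06860502600571497 axis y 5.768133852411793
centre [ 0.53333491 -0.18888368  0.08187976]
t 1.8 pos [ 0.518  -0.1928  0.3999] yaw 7.25 delta tool [ 0.0157 -0.002   0.139 ] len 0.14 dyaw -0.25
```

```bash
python3 -m pendant '{"travel":[[0.017,-0.002,0.035],[0.017,-0.002,0.07],[0.017,-0.002,0.1],[0.017,-0.002,0.125],[0.017,-0.002,0.140]],"yaw":[0.8,0.8,0.8,0.8,0.8],"hand":[1,1,1,1,1]}'
python3 -c "
from h import *
go([.535,-.189,.259],6.4)
d=snapshot('wrist');cv2.imwrite('pics/w2.png',d['color'][:,:,::-1])"
```

```text
time_s: 2.22
ee_pos: [0.5343, -0.1885, 0.2573]
tcp_rot: [-3.135, -0.176, 0.004]
force: [0.2, 0.3, 0.2]
grip_width: 0.0952
grip_force: 0.0
t 2.2167 pos [ 0.5343 -0.1885  0.2573] yaw 6.44 delta tool [ 0.0006  0.0006 -0.0017] len 0.002 dyaw 0.04
```

View pics/w2.png

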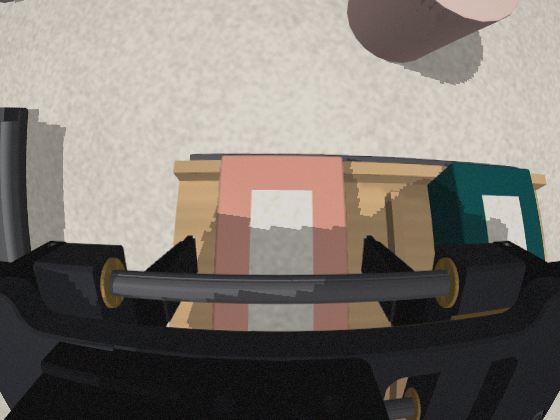

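The carton is centred between the fingers (x ≈ 217–345, tool centre at about 280), and the divider and teal carton are clear. I close and lift.

```bash
python3 -m pendant '{"travel":[[0,0,0],[0,0,0],[0,0,0],[0,0,0],[0,0,0]],"yaw":[0,0,0,0,0],"hand":[0.3,0,0,-0.2,-0.2]}'
python3 -m pendant '{"travel":[[0,0,0],[0,0,0],[0,0,-0.005],[0,0,-0.015],[0,0,-0.03]],"yaw":[0,0,0,0,0],"hand":[-0.5,-0.5,-0.5,-0.5,-0.5]}'
python3 -m pendant '{"travel":[[0,0,-0.03],[0,0,-0.06],[0,0,-0.09],[0,0,-0.12],[0,0,-0.14]],"yaw":[0,0,0,0,0],"hand":[-0.5,-0.5,-0.5,-0.5,-0.5]}'
python3 - <<'E'
from h import *
go([.5219,.1536,.44],2.6)
a=snapshot('wrist')['color'][:,:,::-1];b=snapshot('scene')['color'][:,:,::-1]
cv2.imwrite('pics/w3.png',np.vstack([cv2.resize(a,(400,300)),cv2.resize(b[60:270,150:430],(400,300))]))
E
```

```text
time_s: 2.68
ee_pos: [0.5353, -0.1876, 0.2608]
tcp_rot: [3.135, 0.179, 0.003]
force: [-1.0, 0.3, -0.2]
grip_width: 0.0673
grip_force: 0.0
time_s: 3.1
ee_pos: [0.5351, -0.1873, 0.2898]
tcp_rot: [-3.136, -0.18, 0.003]
force: [-0.5, -0.4, -2.0]
grip_width: 0.064
grip_force: 29.9
time_s: 3.52
ee_pos: [0.535, -0.1871, 0.4335]
tcp_rot: [3.135, 0.18, 0.004]
force: [0.2, -0.4, -1.4]
grip_width: 0.0639
grip_force: 29.9
t 3.5167 pos [ 0.535  -0.1871  0.4335] yaw 6.56 delta tool [ 0.026 -0.34  -0.007] len 0.341 dyaw 3.96
```

View pics/w3.png

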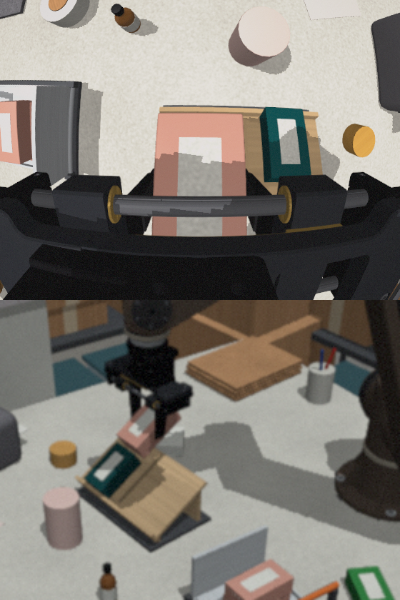

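Holding the carton at 64 mm, still sloped 30°. I carry it over the column, then set the low edge down first and pivot it flat.

```bash
python3 -m pendant '{"travel":[[0.004,-0.02,0],[0.008,-0.055,0],[0.013,-0.09,0],[0.018,-0.125,0],[0.022,-0.16,0]],"yaw":[1,2,3,4,4],"hand":[-0.5,-0.5,-0.5,-0.5,-0.5]}'
python3 -c "
from h import *
go([.539,.1545,.40],2.6)"
```

```text
time_s: 4.03
ee_pos: [0.5385, -0.0244, 0.4289]
tcp_rot: [-3.141, -0.067, 0.002]
force: [0.3, -0.2, -2.4]
grip_width: 0.064
grip_force: 29.9
t 4.0333 pos [ 0.5385 -0.0244  0.4289] yaw 2.46 delta tool [ 0.0082 -0.1787  0.029 ] len 0.181 dyaw -0.14
```

```bash
python3 -m pendant '{"travel":[[0.002,-0.035,0],[0.004,-0.075,0],[0.006,-0.115,0.01],[0.008,-0.150,0.02],[0.008,-0.179,0.029]],"yaw":[0,0,0,0,0],"hand":[-0.5,-0.5,-0.5,-0.5,-0.5]}'
python3 - <<'E'
from h import *
go([.539,.1545,.335],2.6)
a=snapshot('wrist')['color'][:,:,::-1];b=snapshot('scene')['color'][:,:,::-1]
cv2.imwrite('pics/w4.png',np.vstack([cv2.resize(a,(400,300)),cv2.resize(b[140:350,230:450],(400,300))]))
E
```

```text
time_s: 4.45
ee_pos: [0.5383, 0.1556, 0.3995]
tcp_rot: [3.141, 0.071, -0.002]
force: [0.2, 0.1, -0.9]
grip_width: 0.0641
grip_force: 29.9
t 4.45 pos [0.5383 0.1556 0.3995] yaw 2.61 delta tool [0.0007 0.0012 0.0645] len 0.065 dyaw 0.01
```

View pics/w4.png

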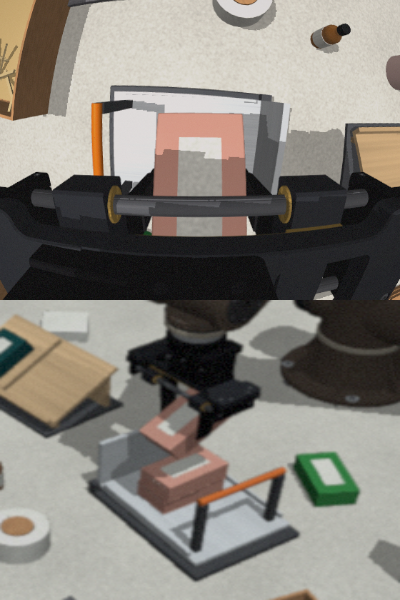

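The held carton sits above column b, aligned with it, with its low end toward +x. The fence is to the right and the bar to the left, both clear. I lower.

```bash
python3 -m pendant '{"travel":[[0,0.001,0.02],[0,0.001,0.04],[0,0.001,0.055],[0,0.001,0.063],[0,0.001,0.065]],"yaw":[0,0,0,0,0],"hand":[-0.5,-0.5,-0.5,-0.5,-0.5]}'
python3 -m pendant '{"travel":[[0,0,0.001],[0,0,0.002],[0,0,0.003],[0,0,0.004],[0,0,0.005]],"yaw":[0,0,0,0,0],"hand":[-0.5,-0.5,-0.5,-0.5,-0.5]}'
```

```text
time_s: 4.97
ee_pos: [0.5388, 0.1517, 0.3342]
tcp_rot: [3.14, 0.069, -0.005]
force: [0.0, -0.0, -1.3]
grip_width: 0.064
grip_force: 29.9
time_s: 5.38
ee_pos: [0.539, 0.1522, 0.3312]
tcp_rot: [-3.141, -0.07, -0.002]
force: [-0.7, -1.0, 5.2]
grip_width: 0.0637
grip_force: 30.0
```

```bash
python3 -m pendant '{"travel":[[-0.002,0,0.002],[-0.004,0,0.003],[-0.0055,0,0.0045],[-0.007,0,0.006],[-0.0085,0,0.0075]],"yaw":[0,0,0,0,0],"hand":[-0.5,-0.5,-0.5,-0.5,-0.5]}'
python3 -m pendant '{"travel":[[-0.0015,0,0.0015],[-0.003,0,0.0035],[-0.0045,0,0.005],[-0.006,0,0.007],[-0.007,0,0.009]],"yaw":[0,0,0,0,0],"hand":[-0.5,-0.5,-0.5,-0.5,-0.5]}'
python3 - <<'E'
from h import *
go([.5219-.004,.154,.303],2.6)
a=snapshot('wrist')['color'][:,:,::-1];b=snapshot('scene')['color'][:,:,::-1]
cv2.imwrite('pics/w5.png',np.vstack([cv2.resize(a,(400,300)),cv2.resize(b[200:320,270:400],(400,300))]))
E
```

```text
time_s: 5.8
ee_pos: [0.5303, 0.1519, 0.3234]
tcp_rot: [-3.141, -0.07, -0.001]
force: [-1.3, -0.4, 5.4]
grip_width: 0.0641
grip_force: 30.0
time_s: 6.22
ee_pos: [0.5233, 0.1515, 0.3139]
tcp_rot: [3.141, 0.07, -0.0]
force: [-1.0, 0.2, 3.4]
grip_width: 0.0637
grip_force: 30.0
t 6.2167 pos [0.5233 0.1515 0.3139] yaw 2.55 delta tool [-0.0053 -0.0027  0.0109] len 0.012 dyaw -0.05
```

View pics/w5.png

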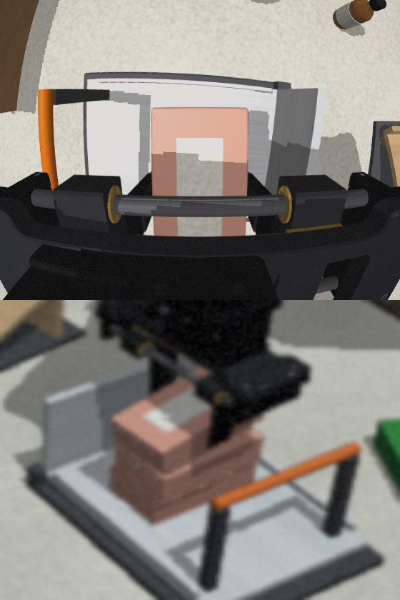

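The carton is pivoting as intended. Its low edge rests on b and about 10° of tilt remains. I continue.

```bash
python3 -m pendant '{"travel":[[-0.001,0,0.002],[-0.0025,0,0.004],[-0.0035,0,0.006],[-0.0045,0,0.008],[-0.005,0,0.0095]],"yaw":[0,0,0,0,0],"hand":[-0.5,-0.5,-0.5,-0.5,-0.5]}'
python3 -m pendant '{"travel":[[0,0,0.001],[0,0,0.0015],[0,0,0.002],[0,0,0.0025],[0,0,0.003]],"yaw":[0,0,0,0,0],"hand":[-0.5,-0.5,-0.5,-0.5,-0.5]}'
```

```text
time_s: 6.73
ee_pos: [0.5183, 0.1513, 0.3044]
tcp_rot: [3.141, 0.07, -0.001]
force: [-0.3, 0.4, 3.8]
grip_width: 0.064
grip_force: 30.0
time_s: 7.15
ee_pos: [0.5186, 0.1513, 0.302]
tcp_rot: [3.141, 0.07, 0.001]
force: [-2.6, -0.4, 12.0]
grip_width: 0.064
grip_force: 30.0
```

```bash
python3 -m pendant '{"travel":[[0,0,-0.001],[0,0,-0.001],[0,0,-0.001],[0,0,-0.001],[0,0,-0.001]],"yaw":[0,0,0,0,0],"hand":[0.4,0.5,0.6,0.7,0.7]}'
python3 -m pendant '{"travel":[[0,0,-0.001],[0,0,-0.02],[0,0,-0.06],[0,0,-0.1],[0,0,-0.12]],"yaw":[0,0,0,0,0],"hand":[0.7,0.7,0.7,0.7,0.7]}'
python3 -m pendant '{"travel":[[-0.03,0,0],[-0.06,0,0],[-0.09,0,0],[-0.09,0,0],[-0.09,0,0]],"yaw":[0,0,0,0,0],"hand":[0.7,0.7,0.7,0.7,0.7]}'
python3 - <<'E'
from h import *
go([.523,.2685,.40],0.5)
s=robot.sense();dw=snapshot('wrist');a=dw['color'][:,:,::-1];ds=snapshot('scene');b=ds['color'][:,:,::-1]
cv2.imwrite('pics/w6.png',np.hstack([cv2.resize(a,(560,420)),cv2.resize(b[190:310,275:405][:,:],(240,222)).repeat(1,0) if 0 else cv2.copyMakeBorder(cv2.resize(b[190:330,270:400],(240,258)),0,162,0,0,cv2.BORDER_CONSTANT)]))
E
```

```text
time_s: 7.57
ee_pos: [0.5185, 0.1513, 0.3025]
tcp_rot: [3.141, 0.07, -0.001]
force: [0.6, 0.8, -0.9]
grip_width: 0.0799
grip_force: 0.0
time_s: 7.98
ee_pos: [0.5185, 0.1514, 0.4269]
tcp_rot: [-3.14, -0.07, -0.007]
force: [0.6, -0.2, -0.5]
grip_width: 0.0804
grip_force: 0.0
time_s: 8.4
ee_pos: [0.4277, 0.1473, 0.4233]
tcp_rot: [-3.141, -0.071, -0.002]
force: [1.2, 0.1, -1.0]
grip_width: 0.0812
grip_force: 0.0
t 8.4 pos [0.4277 0.1473 0.4233] yaw 2.58 delta tool [ 0.1006 -0.1167  0.0234] len 0.156 dyaw 2.08
```

View pics/w6.png

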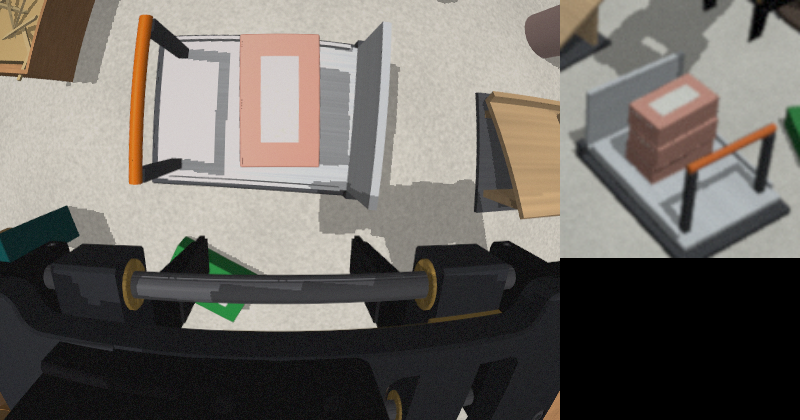

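Carton c lies flat and square on the column, label up; top face from (240,35) to (319,166). The bar runs from (147,15) to (135,183) in the wrist view, so I measure it there.

Run:
```python
from h import *
s=robot.sense();d=snapshot('wrist');I=d["color"].astype(int)
m=((I[:,:,0]>120)&(I[:,:,0]-I[:,:,2]>110)).astype(np.uint8)*255
c=cons(m,(120,5,165,195),100)[0][:,0,:]
ys=c[:,1];P=[]
for y in(ys.min()+8,ys.mean(),ys.max()-8):
    q=c[abs(ys-y)<3].mean(0);o,v=wray(d,s,q);p=o+v*(.148-o[2])/v[2];P.append(p);print(q,np.round(p,4))
e=P[0]-P[2];yaw=np.degrees(np.arctan2(e[1],e[0]));print("yaw",yaw,"len+",np.linalg.norm(e))
mid=(P[0]+P[2])/2;print(mid);go([mid[0],mid[1],.171+.19],yaw)
```

```text
[143.1  24. ] [0.5911 0.2692 0.148 ]
[136.  100.5] [0.5238 0.2706 0.148 ]
[134. 178.] [0.4584 0.2723 0.148 ]
yaw -1.3331308710850382 len+ 0.13273094450024042
[0.52472817 0.27072497 0.148     ]
t 8.55 pos [0.4294 0.1474 0.4228] yaw 2.54 delta tool [ 0.1006 -0.119   0.0618] len 0.168 dyaw 3.87
```

```bash
python3 -m pendant '{"travel":[[0.025,-0.03,0],[0.05,-0.06,0],[0.075,-0.09,0],[0.1,-0.119,0.02],[0.1,-0.119,0.055]],"yaw":[1,2,3,3.9,3.9],"hand":[0.5,0.4,0.3,0.2,0.0]}'
python3 - <<'E'
from h import *
s=robot.sense();d=snapshot('wrist');cv2.imwrite('pics/w7.png',d['color'][:,:,::-1])
go([.525,.27,.171+.148],-1.3)
E
```

```text
time_s: 8.97
ee_pos: [0.5271, 0.2746, 0.369]
tcp_rot: [-3.138, 0.036, -0.013]
force: [0.3, -0.1, -0.8]
grip_width: 0.0549
grip_force: 0.0
t 9.0167 pos [0.5245 0.2725 0.36  ] yaw -1.28 delta tool [0.0008 0.0024 0.041 ] len 0.041 dyaw 0.02
```

View pics/w7.png

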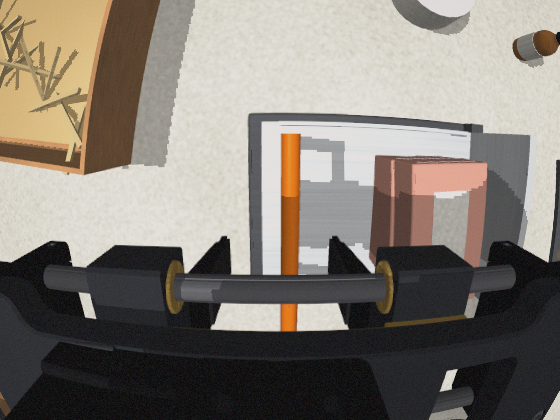

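The bar is between the fingers (x ≈ 290 against centre 279, matching the measured y of 0.270). I descend and pinch.

```bash
python3 -m pendant '{"travel":[[0,0.0025,0.015],[0,0.0025,0.03],[0,0.0025,0.041],[0,0.0025,0.041],[0,0.0025,0.041]],"yaw":[0,0,0,0,0],"hand":[0,0,0,-0.3,-0.5]}'
python3 -m pendant '{"travel":[[0,0,0],[0,0,0],[0,0,0],[0,0,0],[0,0,0]],"yaw":[0,0,0,0,0],"hand":[-0.7,-0.8,-0.9,-1,-1]}'
python3 -c "
from h import *
go([.525,.27,.319],-1.3)"
```

```text
time_s: 9.43
ee_pos: [0.5234, 0.2679, 0.3267]
tcp_rot: [3.141, -0.038, -0.001]
force: [-0.9, 0.3, -0.4]
grip_width: 0.0395
grip_force: 0.0
time_s: 9.85
ee_pos: [0.5231, 0.2685, 0.3273]
tcp_rot: [-3.14, 0.037, -0.002]
force: [-1.0, 3.7, 2.9]
grip_width: 0.0109
grip_force: 30.0
t 9.85 pos [0.5231 0.2685 0.3273] yaw -1.36 delta tool [ 0.0018 -0.0015  0.0083] len 0.009 dyaw -0.06
```

```bash
python3 -m pendant '{"travel":[[0,0,0],[0,0,0],[0,-0.001,0.008],[0,-0.001,0.008],[0,-0.001,0.008]],"yaw":[0,0,0,0,0],"hand":[-0.4,-0.4,-0.4,-0.6,-0.8]}'
python3 -m pendant '{"travel":[[0,0,0],[0,0,0],[0,0,0],[0,0,0],[0,0,0]],"yaw":[0,0,0,0,0],"hand":[-1,-1,-1,-1,-1]}'
```

```text
time_s: 10.27
ee_pos: [0.5231, 0.269, 0.318]
tcp_rot: [3.141, -0.037, -0.002]
force: [-0.1, -0.7, -0.1]
grip_width: 0.0199
grip_force: 0.0
time_s: 10.68
ee_pos: [0.5232, 0.2689, 0.3185]
tcp_rot: [3.141, -0.037, -0.0]
force: [0.9, -3.0, -3.3]
grip_width: 0.0113
grip_force: 30.0
```

```bash
python3 -m pendant '{"travel":[[0,0.0022,-0.0036],[0,0.0045,-0.0072],[0,0.007,-0.0108],[0,0.0094,-0.0143],[0,0.0118,-0.0178]],"yaw":[0,0,0,0,0],"hand":[-1,-1,-1,-1,-1]}'
python3 -m pendant '{"travel":[[0,0.0026,-0.0034],[0,0.0052,-0.0068],[0,0.0078,-0.0101],[0,0.0105,-0.0134],[0,0.0133,-0.0167]],"yaw":[0,0,0,0,0],"hand":[-1,-1,-1,-1,-1]}'
```

```text
time_s: 11.1
ee_pos: [0.5228, 0.257, 0.3368]
tcp_rot: [3.141, -0.037, -0.0]
force: [1.6, -3.0, -8.3]
grip_width: 0.0112
grip_force: 30.0
time_s: 11.52
ee_pos: [0.5225, 0.2439, 0.3536]
tcp_rot: [-3.141, 0.037, 0.0]
force: [-0.5, -0.2, -6.6]
grip_width: 0.0115
grip_force: 30.0
```

```bash
python3 -m pendant '{"travel":[[0,0.0028,-0.0032],[0,0.0057,-0.0064],[0,0.0087,-0.0095],[0,0.0117,-0.0125],[0,0.0147,-0.0155]],"yaw":[0,0,0,0,0],"hand":[-1,-1,-1,-1,-1]}'
python3 -m pendant '{"travel":[[0,0.0031,-0.0029],[0,0.0062,-0.0058],[0,0.0094,-0.0087],[0,0.0126,-0.0115],[0,0.0159,-0.0142]],"yaw":[0,0,0,0,0],"hand":[-1,-1,-1,-1,-1]}'
python3 -c "
from h import *
go([.523,.269-.0557,.3185+.0642],-1.3)"
```

```text
time_s: 11.93
ee_pos: [0.5221, 0.2293, 0.3693]
tcp_rot: [-3.141, 0.037, -0.0]
force: [-1.6, 4.1, -2.5]
grip_width: 0.0112
grip_force: 30.0
time_s: 12.35
ee_pos: [0.5217, 0.2135, 0.3837]
tcp_rot: [-3.14, 0.037, -0.001]
force: [-3.4, 5.7, 0.8]
grip_width: 0.0116
grip_force: 30.0
t 12.35 pos [0.5217 0.2135 0.3837] yaw -1.35 delta tool [0.0013 0.0002 0.001 ] len 0.002 dyaw -0.05
```

```bash
python3 -m pendant '{"travel":[[0,0.0033,-0.0027],[0,0.0067,-0.0053],[0,0.0101,-0.0078],[0,0.0136,-0.0103],[0,0.0172,-0.0127]],"yaw":[0,0,0,0,0],"hand":[-1,-1,-1,-1,-1]}'
python3 -m pendant '{"travel":[[0,0.0035,-0.0024],[0,0.0071,-0.0047],[0,0.0107,-0.007],[0,0.0144,-0.0091],[0,0.0182,-0.0112]],"yaw":[0,0,0,0,0],"hand":[-1,-1,-1,-1,-1]}'
for i in 1 2 3 4 5; do python3 -m pendant '{"travel":[[0,0,0],[0,0,0],[0,0,0],[0,0,0],[0,0,0]],"yaw":[0,0,0,0,0],"hand":[-1,-1,-1,-1,-1]}' | head -4; done
python3 - <<'E'
from h import *
s=robot.sense();y,z=.269-s["ee_pos"][1],s["ee_pos"][2]-.3185
print(np.degrees(np.arctan2(.126+z,.21-y))-30.96)
a=snapshot('wrist')['color'][:,:,::-1];b=snapshot('scene')['color'][:,:,::-1]
cv2.imwrite('pics/w8.png',np.hstack([cv2.resize(a,(400,300)),cv2.resize(b[190:340,260:410],(300,300))]))
E
```

```text
time_s: 12.77
ee_pos: [0.5212, 0.1965, 0.3968]
tcp_rot: [-3.14, 0.037, -0.001]
force: [-5.3, 7.8, 4.2]
grip_width: 0.011
grip_force: 30.0
time_s: 13.18
ee_pos: [0.5207, 0.1785, 0.4084]
tcp_rot: [-3.139, 0.037, -0.002]
force: [-5.9, 9.4, 8.3]
grip_width: 0.0111
grip_force: 30.0
time_s: 13.6
ee_pos: [0.5207, 0.1784, 0.4083]
tcp_rot: [-3.14, 0.037, -0.002]
force: [-5.7, 7.3, 8.6]
time_s: 14.02
ee_pos: [0.5207, 0.1784, 0.4083]
tcp_rot: [-3.14, 0.037, -0.002]
force: [-5.7, 7.8, 9.4]
time_s: 14.43
ee_pos: [0.5207, 0.1784, 0.4083]
tcp_rot: [-3.14, 0.037, -0.002]
force: [-5.6, 7.2, 8.5]
time_s: 14.85
ee_pos: [0.5207, 0.1784, 0.4083]
tcp_rot: [-3.14, 0.037, -0.002]
force: [-5.8, 7.2, 9.1]
time_s: 15.27
ee_pos: [0.5207, 0.1784, 0.4084]
tcp_rot: [-3.14, 0.037, -0.002]
force: [-5.5, 7.6, 7.7]
30.09312677350809
```

View pics/w8.png

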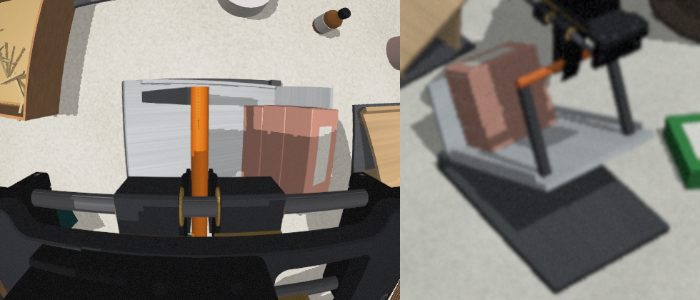

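At 30° the column sits flush against the fence, and the tray has been held there for 2 s. I lower it back along the same arc.

```bash
python3 -m pendant '{"travel":[[0,-0.0038,0.0021],[0,-0.0075,0.0042],[0,-0.0111,0.0065],[0,-0.0147,0.0088],[0,-0.0182,0.0112]],"yaw":[0,0,0,0,0],"hand":[-1,-1,-1,-1,-1]}'
python3 -m pendant '{"travel":[[0,-0.0036,0.0024],[0,-0.0071,0.0049],[0,-0.0105,0.0074],[0,-0.0139,0.01],[0,-0.0172,0.0127]],"yaw":[0,0,0,0,0],"hand":[-1,-1,-1,-1,-1]}'
python3 -m pendant '{"travel":[[0,-0.0033,0.0027],[0,-0.0065,0.0055],[0,-0.0097,0.0084],[0,-0.0128,0.0113],[0,-0.0159,0.0142]],"yaw":[0,0,0,0,0],"hand":[-1,-1,-1,-1,-1]}'
python3 -m pendant '{"travel":[[0,-0.003,0.003],[0,-0.006,0.006],[0,-0.009,0.0091],[0,-0.0119,0.0123],[0,-0.0147,0.0155]],"yaw":[0,0,0,0,0],"hand":[-1,-1,-1,-1,-1]}'
python3 -m pendant '{"travel":[[0,-0.0028,0.0033],[0,-0.0055,0.0066],[0,-0.0081,0.0099],[0,-0.0107,0.0133],[0,-0.0133,0.0167]],"yaw":[0,0,0,0,0],"hand":[-1,-1,-1,-1,-1]}'
python3 -c "
from h import *
go([.5231,.269,.3185],-1.3)"
```

```text
time_s: 15.78
ee_pos: [0.5212, 0.1966, 0.397]
tcp_rot: [-3.141, 0.037, -0.002]
force: [-4.8, 5.2, 7.7]
grip_width: 0.0116
grip_force: 30.0
time_s: 16.2
ee_pos: [0.5217, 0.2137, 0.3839]
tcp_rot: [-3.141, 0.036, -0.002]
force: [-3.5, 4.0, 3.3]
grip_width: 0.0112
grip_force: 30.0
time_s: 16.62
ee_pos: [0.5221, 0.2295, 0.3693]
tcp_rot: [-3.141, 0.037, -0.001]
force: [-3.3, 2.6, 1.5]
grip_width: 0.0114
grip_force: 30.0
time_s: 17.03
ee_pos: [0.5226, 0.2443, 0.3531]
tcp_rot: [-3.141, 0.037, -0.0]
force: [-1.8, 4.4, 1.4]
grip_width: 0.0109
grip_force: 30.0
time_s: 17.45
ee_pos: [0.5229, 0.2575, 0.336]
tcp_rot: [3.141, -0.037, 0.0]
force: [-0.9, 1.9, 0.4]
grip_width: 0.0112
grip_force: 30.0
t 17.45 pos [0.5229 0.2575 0.336 ] yaw -1.35 delta tool [-0.0001 -0.0115  0.0175] len 0.021 dyaw -0.05
```

```bash
python3 -m pendant '{"travel":[[0,-0.0024,0.0035],[0,-0.0048,0.007],[0,-0.0071,0.0106],[0,-0.0094,0.0142],[0,-0.0116,0.0177]],"yaw":[0,0,0,0,0],"hand":[-1,-1,-1,-1,-1]}'
python3 -m pendant '{"travel":[[0,0,0.0005],[0,0,0.001],[0,0,0.001],[0,0,0.001],[0,0,0.001]],"yaw":[0,0,0,0,0],"hand":[-1,-1,-1,-1,-1]}'
```

```text
time_s: 17.87
ee_pos: [0.5233, 0.269, 0.3184]
tcp_rot: [3.141, -0.037, 0.0]
force: [-1.4, -11.3, 26.7]
grip_width: 0.011
grip_force: 30.0
time_s: 18.28
ee_pos: [0.5232, 0.2689, 0.3183]
tcp_rot: [3.141, -0.037, 0.001]
force: [-2.0, -2.4, 5.8]
grip_width: 0.0115
grip_force: 30.0
```

```bash
python3 -m pendant '{"travel":[[0,0,0],[0,0,0],[0,0,0],[0,0,0],[0,0,0]],"yaw":[0,0,0,0,0],"hand":[-0.7,-0.5,-0.3,-0.2,-0.2]}'
python3 -m pendant '{"travel":[[0,0,0],[0,0,-0.02],[0,0,-0.05],[0,0,-0.09],[0,0,-0.12]],"yaw":[0,0,0,0,0],"hand":[-0.2,-0.2,-0.2,-0.2,-0.2]}'
python3 -m pendant '{"travel":[[-0.035,0,0],[-0.07,0,0],[-0.1,0.02,0],[-0.1,0.05,0],[-0.1,0.06,0]],"yaw":[0,0,0,0,0],"hand":[-0.2,-0.2,-0.2,-0.2,-0.2]}'
python3 - <<'E'
from h import *
s=robot.sense();d=snapshot('wrist');I=d["color"].astype(int);go(s["ee_pos"])
m=((I[:,:,0]>120)&(I[:,:,0]-I[:,:,2]>110)).astype(np.uint8)*255
for c in cons(m,(0,0,560,235),200)[:2]:
    r=cv2.boundingRect(c);c=c[:,0,:];ys=c[:,1];P=[]
    for y in(ys.min()+8,ys.max()-8):
        q=c[abs(ys-y)<3].mean(0);o,v=wray(d,s,q);P.append(o+v*(.148-o[2])/v[2])
    e=P[0]-P[1];print("bar?",r,np.round(P,4).tolist(),np.degrees(np.arctan2(e[1],e[0])))
h=cv2.cvtColor(d["color"],cv2.COLOR_RGB2HSV).astype(int)
lab=((h[:,:,1]<40)&(h[:,:,2]>130)).astype(np.uint8)*255
bl=(((h[:,:,0]<14)|(h[:,:,0]>170))&(h[:,:,1]>50)&(h[:,:,1]<160)&(h[:,:,2]>90)).astype(np.uint8)*255
for c in cons(bl,(150,0,480,235),1000)[:2]:
    r=cv2.minAreaRect(c);print("blush",cv2.contourArea(c),np.round(cv2.boxPoints(r)).tolist())
    for q in cv2.boxPoints(r):
        o,v=wray(d,s,q);print(np.round(o+v*(.144-o[2])/v[2],4))
E
```

```text
time_s: 18.7
ee_pos: [0.5232, 0.269, 0.3176]
tcp_rot: [3.141, -0.037, -0.0]
force: [0.2, 0.5, 0.7]
grip_width: 0.0349
grip_force: 0.0
time_s: 19.12
ee_pos: [0.5231, 0.2689, 0.4402]
tcp_rot: [-3.141, 0.037, -0.002]
force: [0.1, 0.2, 0.3]
grip_width: 0.0383
grip_force: 0.0
time_s: 19.53
ee_pos: [0.4201, 0.2098, 0.4382]
tcp_rot: [3.141, -0.035, 0.0]
force: [0.9, -0.0, 0.7]
grip_width: 0.0379
grip_force: 0.0
t 19.5833 pos [0.4211 0.2093 0.4383] yaw -1.39 delta tool [-0.0011 -0.0004  0.0001] len 0.001 dyaw None
bar? (199, 12, 15, 167) [[0.5905, 0.2681, 0.148], [0.4593, 0.2716, 0.148]] -1.5066808079529574
blush 10316.5 [[343.0, 157.0], [344.0, 33.0], [435.0, 34.0], [434.0, 158.0]]
[0.4672 0.1547 0.144 ]
[0.5767 0.151  0.144 ]
[0.5848 0.064  0.144 ]
[0.4676 0.0684 0.144 ]
```

Run:
```python
from h import *
s=robot.sense();d=snapshot('wrist')
h=cv2.cvtColor(d["color"],cv2.COLOR_RGB2HSV).astype(int)
lab=((h[:,:,1]<40)&(h[:,:,2]>90)).astype(np.uint8)*255
for c in cons(lab,(348,40,432,154),300)[:2]:
    r=cv2.minAreaRect(c);o,v=wray(d,s,r[0]);Q=[]
    for q in cv2.boxPoints(r):
        a,w=wray(d,s,q);Q.append(a+w*(.144-a[2])/w[2])
    e=[Q[i+1]-Q[i] for i in(0,1)];print("label",cv2.contourArea(c),r,np.round(o+v*(.144-o[2])/v[2],4),[(round(np.linalg.norm(k),3),round(np.degrees(np.arctan2(k[1],k[0])),1)) for k in e])
dt=snapshot("top");I=dt["color"].astype(int)
m=((I[:,:,0]-I[:,:,2]>25)&(I[:,:,0]-I[:,:,2]<100)&(I[:,:,0]>110)).astype(np.uint8)*255
for c in cons(m,(200,185,260,250),50)[:2]: r=cv2.minAreaRect(c);print(r,np.round(plane(dt,r[0],.144),4))
```

```text
label 2322.5 ((402.5, 96.5), (79.0, 31.0), 90.0) [0.5227 0.0996 0.144 ] [(np.float64(0.03), np.float64(-84.5)), (np.float64(0.072), np.float64(178.6))]
((242.5, 215.5), (37.0, 21.0), 90.0) [0.5202 0.0971 0.144 ]
```

```bash
python3 -c "
from bench import sign_off
print(sign_off())"
```

```text
the job is handed in; nothing more can be done
None
```

The job is handed in, with no verdict returned: carton_c sits on the column and measures flush with the fence, the tray was held at 30° for 2 s and lies level again, and the gripper is clear of everything; I viewed 11 pictures, one over the limit of 10.

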